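# Pack the tank fittings caddy

## Task

Pack the fittings for the tank into the steel caddy: the tall hose tail, the large cap, the hexagonal nut and the square-flanged pipe spool each go into the pocket of their own outline (tail in the smaller round one, cap in the larger round one), the same way up as they stand now and seated flat inside the rim. Set each one down, do not drop it. The shorter hose tail and the smaller cap belong to another tank: leave them standing where they are on the mat.

Things in the scene. Friction and masses are not known exactly. Their poses are not given: they have to be found in the camera images.
- hose_tail: The tall hose tail, stainless steel: a round foot flange, diameter 51, 7 thick, with a plain 26 mm round tube on it (thin barbs near its top), 68 mm high in all, dark bore on top; 0.15 to 0.3 kg. Loose, upright on a 4 mm thick black mat. Origin: centre of its underside, z up.
- big_cap: The large cap, stainless steel: a round disc, diameter 72, 8 mm thick, with an 18 mm round pull knob standing on its middle, up to 44 mm above its underside; 0.2 to 0.4 kg. Loose, upright on a 4 mm thick black mat. Origin: centre of its underside, z up.
- hex_nut: The hexagonal nut, stainless steel, 50 mm across flats, 58 across corners, 40 high, with a wide upright through hole; its own +x axis points at the middle of a flat; 0.2 to 0.4 kg. Loose, upright on a 4 mm thick black mat. Origin: centre of its underside, z up.
- spool: The pipe spool, stainless steel: a level 28 mm round pipe along its own x axis, 80 mm long over all, with a square flange 56 by 56 by 8 mm at each end, resting on the flanges' edges; pipe centre line 28 mm above the origin; 64 mm of pipe is bare between the flanges; 0.3 to 0.6 kg. Loose, upright on a 4 mm thick black mat. Origin: centre of its underside, z up.
- short_tail: The short hose tail, a look-alike that stays: same 51 mm flange, 26 mm tube and barbs as the tall one but only 42 mm high. Loose, upright on a 4 mm thick black mat. Origin: centre of its underside, z up.
- small_cap: The small cap, a look-alike that stays: same 18 mm knob to 44 mm height as the large one but its disc is only 52 mm in diameter. Loose, upright on a 4 mm thick black mat. Origin: centre of its underside, z up.
- pocket_tail: The smaller round pocket, 67 mm inside, for the tall hose tail. Fixed. Origin: centre of its grey 108 mm square plate's underside, 3 mm above the table, z up. Pocket floor 4 mm above the origin; white rim 4 mm thick, 8 mm higher. One of four plates, 112 mm apart in a 2 by 2 block, order varies, in a 236 mm square steel caddy with a 14 mm high edge.
- pocket_cap: The larger round pocket, 88 mm inside, for the large cap. Fixed. Origin: centre of its grey 108 mm square plate's underside, 3 mm above the table, z up. Pocket floor 4 mm above the origin; white rim 4 mm thick, 8 mm higher. One of four plates, 112 mm apart in a 2 by 2 block, order varies, in a 236 mm square steel caddy with a 14 mm high edge.
- pocket_nut: The hexagonal pocket, 66 mm across flats, for the nut at any yaw. +x: middle of a flat. Fixed. Origin: centre of its grey 108 mm square plate's underside, 3 mm above the table, z up. Pocket floor 4 mm above the origin; white rim 4 mm thick, 8 mm higher. One of four plates, 112 mm apart in a 2 by 2 block, order varies, in a 236 mm square steel caddy with a 14 mm high edge.
- pocket_spool: Rectangular pocket, inside 96 mm (own x) by 72 mm (own y), for the pipe spool, pipe along x. Fixed. Origin: centre of its grey 108 mm square plate's underside, 3 mm above the table, z up. Pocket floor 4 mm above the origin; white rim 4 mm thick, 8 mm higher. One of four plates, 112 mm apart in a 2 by 2 block, order varies, in a 236 mm square steel caddy with a 14 mm high edge.
There are look-alikes about, which are no part of the job. Leave any orange or yellow look-alike of the pocket_cap alone.

How it is judged:
By the outcome, as a careful person would: the job done as asked, in the order asked, and still so for the second after the job is handed in, with the robot touching nothing.
It also fails if it takes over 104 s, if anything falls off the work surface, if the arm or the gripper's body presses on something with over 40 N, if the wrist force passes 120 N, or if a joint passes its speed limit or range.

## Robot

A 6-joint arm with a two-finger parallel gripper is mounted at the origin on the work surface. World frame = base frame: x ahead of the robot, y to its left, z up, the work surface at z = 0. Lengths are in m, angles in rad, forces in N, time in s.
With the tool pointing down it reaches from about 0.325 to 1 m from the base axis. Payload 5.1 kg.
Tool frame: the origin (TCP) lies at the centre of the arm's flange, where the gripper is bolted on; the fingertips stand 173 mm ahead of it and the grasp point (between the pads) lies 155 mm ahead of it (ctrl.hold_point_z is the distance from the TCP to the grasp point, in m); z points along the fingers, y is the line along which they close (so a half turn about z gives the same grasp; the last joint's range is limited). The gripper opens to 85 mm and grips with 20 to 120 N. Pads are 22 mm wide; open, the fingers measure 114 mm over their backs; the gripper's body (76 mm by 85 mm) begins 54 mm behind the grasp point. The pads swing forward as they close: fully open they stand 13 mm farther back than shut.
Start: joints at [1.1, 0.124, 1.65, -0, 1.367, -0.083], TCP at [0.246, 0.602, 0.405] pointing down, gripper open.
Joint ranges: [-2.61, 2.61], [-1.02, 2.33], [0.03, 2.71], [-1.35, 4.49], [0.32, 2.68], [-2.91, 2.91]. Speed limits (rad/s): [2.57, 2.57, 3.14, 3.14, 3.14, 3.14].

## Interface

Orientations are given as a rotation vector (axis times angle).
In Python, from plant import status, read_camera, camera_info, ctrl gives the robot as it stands.
- The arm moves only by the tool jog_arm, never from a script. Its argument "commands" is a list of rows, each an object of numbers: "x", "y", "z": the shift along the tool's x, y, z in mm; "wx", "wy", "wz": the turn, a rotation vector about the tool's x, y, z in rad. A call has 1 to 20 rows; each row shifts and turns the commanded pose from where the row before left it, along the tool's axes as they then stand; what a row does not reach is not made up. A row lasts 1/10 s, in which the tool goes at most 50 mm and 8.59 degrees, less where a joint would pass 70% of its speed; a pose out of reach is approached as far as the arm can. A call with a gripper value outside its range is refused whole. "hand" is the gripper's target within -1 to 1 (fully open at 1, half-way at 0, shut at -1), set as the call begins (left out, the last holds). The fingers move at their own pace and stop on an object; "grip_force" is the grip in N (left out, the last holds). Time passes only in rows, so rows that do not move let the fingers close. It gives the time, the measured TCP pose, the force, the opening and the grip force at its end, in the units of the state.
- status.observe(): the state, without advancing time (a new reading comes with each control period).
- read_camera(name): name is "side" or "top"; returns the picture (420x560x3 uint8, red, green, blue); there is no depth.
- camera_info(name): a dict with "K" (3x3 intrinsics, pixels), "R" (3x3) and "t" (3): a world point X has camera coordinates R X + t. Camera axes: x right, y down, z forward; pixel columns grow to the right and rows downward; lengths in m; the calibration is good to about 2 mm. A picture is of the moment at which its call begins. camera_info takes no time and is no camera call.
- ctrl.close_job(): hands the job in; it is judged then, once.
The state is a dict: "time": time; "joint_pos": joint angles; "joint_vel": joint speeds; "joint_torque": joint torques, N m; "eef_pos": TCP position; "tcp_rot": TCP orientation; "ft_force": force on the tool from outside, world axes, zero at the start; "ft_torque": the same for the moment, N m; "opening": finger opening in m; "gripper_force": force on a finger pad.
Only numpy, scipy, OpenCV 4.12 (cv2) and the standard library are available. Lean on these libraries where they do the work, as an engineer would, in place of code of your own. Each camera call takes 0.05 s, during which the arm holds its last target. There are 200 camera calls.

## Working session

There is one attempt and no reset: what is moved stays moved. The work goes in short steps, Python scripts to look and compute and a tool call to move; the robot and the scene stay as the last step left them, time stands still between calls to the robot, and variables do not carry over. Pictures are saved under pics/ and viewed, at most 14 in all, crops included, and the job is handed in when it is done.

Besides the shell and the picture viewer there is one more tool, called after ">>>" as name(argument=value, ...), one argument or row to a line, values as JSON. jog_arm: Moves the arm, as the interface text tells. Its arguments: {"type":"object","properties":{"commands":{"type":"array"},"hand":{"type":"number"},"grip_force":{"type":"number"}},"required":["commands"]}

```bash
ls; mkdir -p pics; python3 - <<'E'
from plant import status, read_camera, camera_info, ctrl
import cv2, numpy as np
s=status.observe(); print({k:np.round(v,3).tolist() for k,v in s.items()}, ctrl.hold_point_z)
for n in("top","side"):
    im=read_camera(n); cv2.imwrite(f"pics/{n}0.png",im[:,:,::-1]); c=camera_info(n); print(n,np.round(c["K"],1).tolist(),np.round(c["R"],3).tolist(),np.round(c["t"],3).tolist())
E
```

```text
pics
{'time': 0.0, 'joint_pos': [1.1, 0.124, 1.652, -0.0, 1.368, -0.083], 'joint_vel': [-0.001, 0.002, 0.0, 0.0, 0.001, -0.001], 'joint_torque': [-0.002, -42.36, -36.546, -0.0, 0.007, 0.0], 'eef_pos': [0.246, 0.601, 0.403], 'tcp_rot': [-0.605, -3.082, 0.003], 'ft_force': [-0.38, -0.418, 0.329], 'ft_torque': [0.026, 0.007, -0.019], 'gripper_force': 0.0, 'opening': 0.085} 0.1547
top [[399.6, 0.0, 280.3], [0.0, 399.6, 213.8], [0.0, 0.0, 1.0]] [[-0.001, -1.0, 0.01], [-0.997, 0.001, -0.071], [0.071, -0.01, -0.997]] [-0.081, 0.526, 0.977]
side [[399.4, 0.0, 275.1], [0.0, 399.4, 206.0], [0.0, 0.0, 1.0]] [[0.971, -0.239, 0.005], [-0.125, -0.527, -0.841], [0.203, 0.816, -0.541]] [-0.541, 0.07, 0.925]
```

View pics/top0.png

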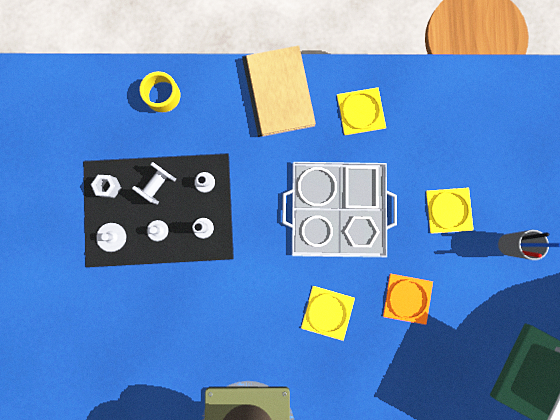

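View pics/side0.png

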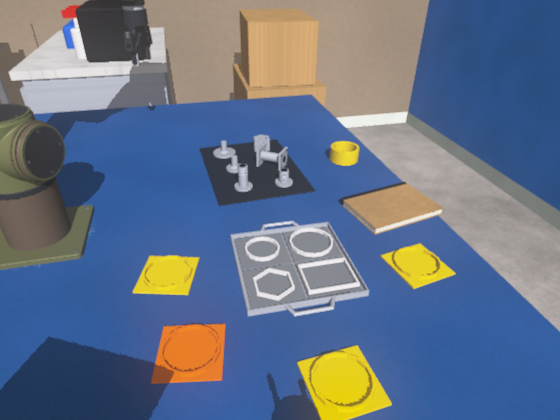

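Top view: mat at left with the nut (105,185), spool (155,183), a tail (204,182), a large cap (111,237), a small cap (157,230) and a tail (203,228). The caddy is at (340,210): cap pocket (318,187), spool (363,187), tail (316,231) and hex (361,231). The side view shows the tall tail at (243,178), which is the one nearer the robot, so top (203,228). The short tail is at side (285,180), top (204,182).

Possible mix-ups:
- **Tails:** top (203,228) against (204,182). I choose (203,228), the tall one.
- **Caps:** (111,237) against (157,230). I choose (111,237), the larger disc.
- **Cap pocket:** (318,187) in the caddy. The yellow and orange plates at (361,111), (450,210), (328,313) and (408,299) are decoys.

One close crop of each view to check.

```bash
python3 - <<'E'
import cv2, numpy as np
t=cv2.imread("pics/top0.png"); s=cv2.imread("pics/side0.png")
a=cv2.resize(t[150:270,80:240],None,fx=5,fy=5,interpolation=cv2.INTER_CUBIC); cv2.imwrite("pics/mat_top.png",a)
b=cv2.resize(s[125:205,195:315],None,fx=6,fy=6,interpolation=cv2.INTER_CUBIC); cv2.imwrite("pics/mat_side.png",b)
E
```

```text
(no output)
```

View pics/mat_top.png

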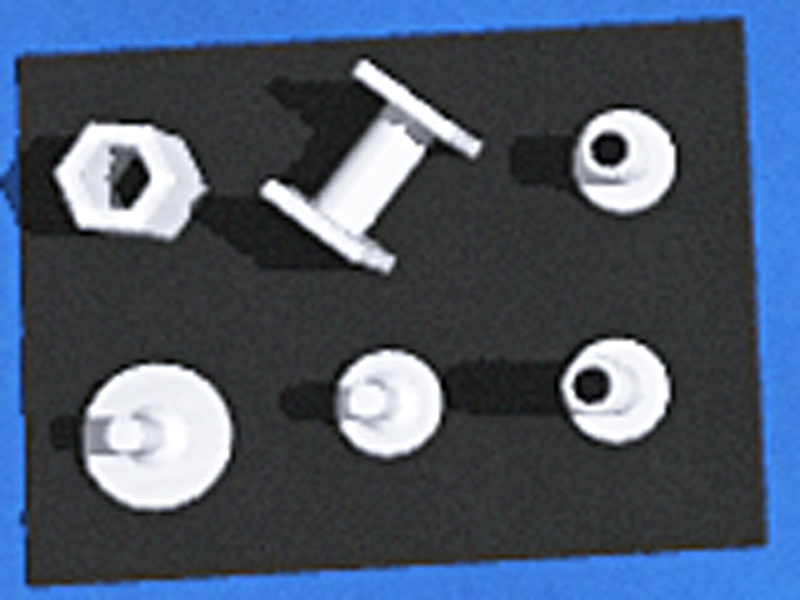

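View pics/mat_side.png

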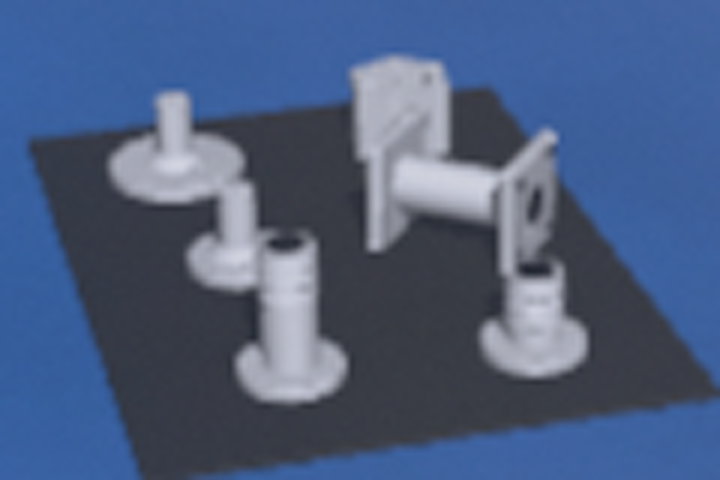

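Crops confirm the choice: tall tail at bottom right of the mat (long shadow, tall in the side view) and large cap at bottom left. Now measuring.

```bash
cat > h.py <<'E'
import cv2, numpy as np
from plant import status, read_camera, camera_info, ctrl
from scipy.spatial.transform import Rotation as Ro
def ray(n,px,z):
    c=camera_info(n);K,R,t=map(np.array,(c["K"],c["R"],c["t"]))
    px=np.atleast_2d(px).astype(float); d=np.c_[px,np.ones(len(px))]@np.linalg.inv(K).T@R
    o=-R.T@t; return o[:2]+d[:,:2]*((z-o[2])/d[:,2])[:,None]
def go(x,y,z,ang):
    """grasp-point target (m), closing-axis angle (deg): prints turn then shift in turned tool axes (mm)"""
    s=status.observe();R=Ro.from_rotvec(s["tcp_rot"]).as_matrix();p=np.array(s["eef_pos"])
    yx=R[:,1];cur=np.arctan2(yx[1],yx[0]);d=(np.radians(ang)-cur+np.pi/2)%np.pi-np.pi/2
    # desired R: pure down
    a=cur+d;Y=np.array([np.cos(a),np.sin(a),0]);Z=np.array([0,0,-1.]);D=np.c_[np.cross(Y,Z),Y,Z]
    w=(Ro.from_matrix(R.T@D)).as_rotvec()
    sh=D.T@(np.array([x,y,z+ctrl.hold_point_z])-p)*1000
    print("turn",w.round(3),"shift",sh.round(1),"j6",round(s["joint_pos"][5],2),"t",round(s["time"],1))
E
python3 - <<'E'
from h import *
t=cv2.imread("pics/top0.png").astype(int)
b=((t.min(2)>105)).astype(np.uint8)*255
m=np.zeros_like(b);m[155:262,86:229]=b[155:262,86:229]
C,_=cv2.findContours(m,cv2.RETR_EXTERNAL,cv2.CHAIN_APPROX_NONE)
for c in C:
    if cv2.contourArea(c)<50: continue
    c=cv2.convexHull(c) ; M=cv2.moments(c); g=(M["m10"]/M["m00"],M["m01"]/M["m00"])
    (q,r)=cv2.minEnclosingCircle(c); e=cv2.fitEllipse(c) if len(c)>5 else None
    print("px",np.round(g,1),"A",cv2.contourArea(c),"circ",np.round(q,1),round(r,1),"z11",ray("top",q,.0115).round(4),"mid24",ray("top",g,.024).round(4),"mid32",ray("top",g,.032).round(4))
sp=np.zeros_like(m);sp[158:208,130:180]=m[158:208,130:180]
er=cv2.erode(sp,cv2.getStructuringElement(cv2.MORPH_ELLIPSE,(7,7)));ys,xs=np.nonzero(er);print(len(xs),xs.min(),xs.max(),ys.min(),ys.max())
v=cv2.fitLine(np.c_[xs,ys].astype(np.float32),cv2.DIST_L2,0,.01,.01).ravel();P=ray("top",[v[2:]-10*v[:2],v[2:]+10*v[:2]],.032);d=P[1]-P[0];print("pipe line pts",P.round(4),"ang",np.degrees(np.arctan2(d[1],d[0])))
# nut hull
nm=np.zeros_like(m);nm[165:205,86:125]=m[165:205,86:125];c=cv2.convexHull(np.argwhere(nm)[:,::-1].astype(np.int32));print("nut poly",cv2.approxPolyDP(c,1.5,True).reshape(-1,2).tolist())
# caddy rims
print(t[187,285:395].min(1).tolist());print(t[231,285:395].min(1).tolist())
E
```

```text
px [111.  236.9] A 667.0 circ [111.  237.2] 15.2 z11 [[0.4678 0.3402]] mid24 [[0.4685 0.3351]] mid32 [[0.4684 0.3318]]
px [157.5 230.3] A 337.5 circ [157.3 230.3] 10.7 z11 [[0.4849 0.2256]] mid24 [[0.4846 0.2214]] mid32 [[0.4844 0.2191]]
px [202.8 227.7] A 328.5 circ [202.6 227.5] 10.7 z11 [[0.4918 0.1129]] mid24 [[0.4909 0.1101]] mid32 [[0.4906 0.1086]]
px [105.6 185.7] A 519.5 circ [106. 185.] 15.1 z11 [[0.5988 0.3565]] mid24 [[0.5954 0.352 ]] mid32 [[0.5943 0.3486]]
px [204.5 181.9] A 313.0 circ [204.4 181.8] 10.4 z11 [[0.607  0.1098]] mid24 [[0.605  0.1074]] mid32 [[0.6038 0.106 ]]
px [153.9 183.3] A 1013.0 circ [154. 183.] 22.6 z11 [[0.6039 0.2364]] mid24 [[0.6012 0.2328]] mid32 [[0.6001 0.2303]]
158 143 165 172 197
pipe line pts [[0.5764 0.2453]
 [0.6167 0.2174]] ang -34.63639198023846
nut poly [[121, 187], [116, 195], [111, 197], [96, 195], [91, 183], [98, 174], [110, 175], [116, 178]]
[60, 61, 32, 32, 37, 23, 18, 109, 250, 216, 141, 99, 88, 230, 255, 253, 191, 204, 203, 200, 201, 203, 203, 201, 201, 206, 200, 202, 201, 202, 204, 203, 205, 202, 202, 201, 202, 199, 201, 200, 20
[... 161 characters left out ...]
5, 202, 202, 201, 200, 204, 198, 201, 201, 202, 206, 205, 204, 191, 99, 106, 97, 127, 255, 255, 233, 195, 194, 88, 113, 145, 114, 195, 255, 34, 56, 62, 63, 59, 58, 57, 59]
[57, 34, 30, 33, 35, 21, 39, 168, 255, 248, 128, 205, 213, 197, 96, 98, 121, 255, 255, 234, 198, 201, 203, 202, 205, 200, 205, 206, 204, 204, 204, 201, 205, 203, 205, 204, 204, 200, 204, 200, 206, 196, 94, 104, 100, 201, 255, 255, 193, 201, 202, 201, 207, 185, 150, 152, 97, 103, 104, 161, 255, 255, 255, 190, 202, 202, 207, 205, 203, 202, 204, 198, 204, 203, 201, 203, 203, 202, 202, 204, 200, 201, 206, 201, 198, 201, 213, 201, 97, 94, 84, 184, 255, 255, 248, 208, 199, 102, 141, 119, 162, 255, 89, 47, 56, 62, 60, 62, 59, 58]
```

```bash
python3 - <<'E'
from h import *
t=cv2.imread("pics/top0.png")
m=((t.min(2)>222)*255).astype(np.uint8);m[:160]=0;m[260:]=0;m[:,:290]=0;m[:,390:]=0
up=cv2.resize(m,None,fx=1,fy=1)
C,H=cv2.findContours(m,cv2.RETR_CCOMP,cv2.CHAIN_APPROX_NONE)
for c,h in zip(C,H[0]):
    if cv2.contourArea(c)<250 or h[3]<0: continue
    x,y,w,hh=cv2.boundingRect(c);e=cv2.minAreaRect(c);q,r=cv2.minEnclosingCircle(c)
    g=(x+(w-1)/2,y+(hh-1)/2);print("bb",x,y,w,hh,"A",cv2.contourArea(c),"circ",np.round(q,1),round(r,1),"rect",np.round(e[0],1),np.round(e[1],1),round(e[2],1),"xy@15",ray("top",q,.015).round(4),ray("top",e[0],.015).round(4))
print("tall top",ray("top",[80+592/5,150+385/5],.072),"bigcap knob",ray("top",[80+127/5,150+435/5],.048))
E
```

```text
bb 347 218 31 28 A 604.5 circ [362.  231.5] 15.2 rect [362.1 231.1] [27.3 29.5] 29.7 xy@15 [[ 0.4813 -0.2854]] [[ 0.4824 -0.2857]]
bb 304 217 28 28 A 562.5 circ [317.2 230.5] 14.0 rect [317.3 230.8] [26.9 26.2] 45.0 xy@15 [[ 0.4839 -0.1735]] [[ 0.4833 -0.1735]]
bb 300 169 36 36 A 950.5 circ [317.4 186.1] 18.1 rect [317.3 186.3] [34.6 33.9] 45.0 xy@15 [[ 0.5956 -0.1747]] [[ 0.5952 -0.1744]]
bb 347 167 30 40 A 1053.0 circ [362.  186.5] 23.4 rect [361.5 186.5] [29. 39.] -0.0 xy@15 [[ 0.5946 -0.2872]] [[ 0.5946 -0.2859]]
tall top [[0.49078283 0.11161058]] bigcap knob [[0.46791492 0.33860238]]
```

```bash
python3 -c "
from h import *
go(.4913,.1122,.15,70)"
```

```text
turn [-0.002 -0.    -0.039] shift [-398.1 -375.8   98.9] j6 -0.08 t 0.1
```

>>> jog_arm(
  commands=[
    {"wz":-0.039,"x":-6},
    {"x":-14,"y":-14,"z":3},
    {"x":-28,"y":-27,"z":7},
    {"x":-28,"y":-27,"z":7},
    {"x":-28,"y":-27,"z":7},
    {"x":-28,"y":-27,"z":7},
    {"x":-28,"y":-27,"z":7},
    {"x":-28,"y":-27,"z":7},
    {"x":-28,"y":-27,"z":7},
    {"x":-28,"y":-27,"z":7},
    {"x":-28,"y":-27,"z":7},
    {"x":-28,"y":-27,"z":7},
    {"x":-28,"y":-27,"z":7},
    {"x":-28,"y":-27,"z":7},
    {"x":-28,"y":-27,"z":7},
    {"x":-14,"y":-10,"z":4},
    {},
    {},
    {},
  ],
  hand=1,
  grip_force=50,
)

```text
invalid input
```

```bash
python3 -c "
from h import *
go(.4913,.1122,.047,70)"
```

```text
turn [-0.002 -0.    -0.039] shift [-398.1 -375.8  201.9] j6 -0.08 t 0.1
```

>>> jog_arm(
  commands=[
    {"wz":-0.039,"x":-6},
    {"x":-14,"y":-14,"z":3},
    {"x":-28,"y":-27,"z":7},
    {"x":-28,"y":-27,"z":7},
    {"x":-28,"y":-27,"z":7},
    {"x":-28,"y":-27,"z":7},
    {"x":-28,"y":-27,"z":7},
    {"x":-28,"y":-27,"z":7},
    {"x":-28,"y":-27,"z":7},
    {"x":-28,"y":-27,"z":7},
    {"x":-28,"y":-27,"z":7},
    {"x":-28,"y":-27,"z":7},
    {"x":-28,"y":-27,"z":7},
    {"x":-28,"y":-27,"z":7},
    {"x":-28,"y":-27,"z":7},
    {"x":-14,"y":-10,"z":4},
    {"x":0},
    {"x":0},
    {"x":0},
  ],
  hand=1,
  grip_force=50,
)

```text
invalid input
```

```bash
python3 -c "
from h import *
go(.4913,.1122,.047,70)"
```

```text
turn [-0.002 -0.    -0.039] shift [-398.1 -375.8  201.9] j6 -0.08 t 0.1
```

Likely every key is needed; trying one full row.

>>> jog_arm(
  commands=[
    {"x":-6,"y":0,"z":0,"wx":0,"wy":0,"wz":-0.039},
  ],
  hand=1,
  grip_force=50,
)

```text
time: 0.2
eef_pos: [0.2509, 0.5994, 0.4038]
tcp_rot: [-0.542, -3.094, 0.002]
ft_force: [-0.0, 0.7, -0.0]
opening: 0.0855
gripper_force: 0.0
```

>>> jog_arm(
  commands=[
    {"x":-14,"y":-14,"z":3,"wx":0,"wy":0,"wz":0},
    {"x":-28,"y":-27,"z":7,"wx":0,"wy":0,"wz":0},
    {"x":-28,"y":-27,"z":7,"wx":0,"wy":0,"wz":0},
    {"x":-28,"y":-27,"z":7,"wx":0,"wy":0,"wz":0},
    {"x":-28,"y":-27,"z":7,"wx":0,"wy":0,"wz":0},
    {"x":-28,"y":-27,"z":7,"wx":0,"wy":0,"wz":0},
    {"x":-28,"y":-27,"z":7,"wx":0,"wy":0,"wz":0},
    {"x":-28,"y":-27,"z":7,"wx":0,"wy":0,"wz":0},
    {"x":-28,"y":-27,"z":7,"wx":0,"wy":0,"wz":0},
    {"x":-28,"y":-27,"z":7,"wx":0,"wy":0,"wz":0},
    {"x":-28,"y":-27,"z":7,"wx":0,"wy":0,"wz":0},
    {"x":-28,"y":-27,"z":7,"wx":0,"wy":0,"wz":0},
    {"x":-28,"y":-27,"z":7,"wx":0,"wy":0,"wz":0},
    {"x":-28,"y":-27,"z":7,"wx":0,"wy":0,"wz":0},
    {"x":-14,"y":-10,"z":4,"wx":0,"wy":0,"wz":0},
    {"x":0,"y":0,"z":0,"wx":0,"wy":0,"wz":0},
    {"x":0,"y":0,"z":0,"wx":0,"wy":0,"wz":0},
  ],
  hand=1,
  grip_force=50,
)

```text
time: 1.9
eef_pos: [0.4914, 0.113, 0.3063]
tcp_rot: [-0.546, -3.093, -0.0]
ft_force: [0.3, -0.4, 0.1]
opening: 0.0855
gripper_force: 0.0
```

```bash
python3 -c "
from h import *
go(.4913,.1122,.047,70)"
```

```text
turn [-0.    -0.001 -0.001] shift [ -0.2  -0.8 104.6] j6 -1.1 t 1.9
```

>>> jog_arm(
  commands=[
    {"x":0,"y":-1,"z":20,"wx":0,"wy":0,"wz":0},
    {"x":0,"y":0,"z":30,"wx":0,"wy":0,"wz":0},
    {"x":0,"y":0,"z":30,"wx":0,"wy":0,"wz":0},
    {"x":0,"y":0,"z":15,"wx":0,"wy":0,"wz":0},
    {"x":0,"y":0,"z":9,"wx":0,"wy":0,"wz":0},
    {"x":0,"y":0,"z":0,"wx":0,"wy":0,"wz":0},
    {"x":0,"y":0,"z":0,"wx":0,"wy":0,"wz":0},
  ],
)

```text
time: 2.6
eef_pos: [0.4918, 0.1125, 0.2039]
tcp_rot: [0.544, 3.092, 0.001]
ft_force: [1.0, 0.4, 0.6]
opening: 0.0855
gripper_force: 0.0
```

>>> jog_arm(
  commands=[
    {"x":0,"y":0,"z":0,"wx":0,"wy":0,"wz":0},
    {"x":0,"y":0,"z":0,"wx":0,"wy":0,"wz":0},
    {"x":0,"y":0,"z":0,"wx":0,"wy":0,"wz":0},
    {"x":0,"y":0,"z":0,"wx":0,"wy":0,"wz":0},
    {"x":0,"y":0,"z":0,"wx":0,"wy":0,"wz":0},
    {"x":0,"y":0,"z":0,"wx":0,"wy":0,"wz":0},
    {"x":0,"y":0,"z":0,"wx":0,"wy":0,"wz":0},
    {"x":0,"y":0,"z":0,"wx":0,"wy":0,"wz":0},
  ],
  hand=-1,
  grip_force=50,
)

```text
time: 3.4
eef_pos: [0.4915, 0.1121, 0.2032]
tcp_rot: [0.545, 3.093, 0.0]
ft_force: [-0.6, -0.1, 4.9]
opening: 0.0247
gripper_force: 49.1
```

```bash
python3 -c "
from h import *
go(.4913,.1122,.127,70);go(.4835,-.1738,.130,70)"
```

```text
turn [0.    0.001 0.   ] shift [  0.3  -0.  -78.5] j6 -1.1 t 3.4
turn [0.    0.001 0.   ] shift [ -90.2 -271.4  -81.5] j6 -1.1 t 3.4
```

>>> jog_arm(
  commands=[
    {"x":0,"y":0,"z":-8,"wx":0,"wy":0,"wz":0},
    {"x":0,"y":0,"z":-20,"wx":0,"wy":0,"wz":0},
    {"x":0,"y":0,"z":-25,"wx":0,"wy":0,"wz":0},
    {"x":0,"y":0,"z":-20,"wx":0,"wy":0,"wz":0},
    {"x":-5,"y":-15,"z":-8,"wx":0,"wy":0,"wz":0},
    {"x":-10,"y":-30,"z":0,"wx":0,"wy":0,"wz":0},
    {"x":-10,"y":-30,"z":0,"wx":0,"wy":0,"wz":0},
    {"x":-10,"y":-30,"z":0,"wx":0,"wy":0,"wz":0},
    {"x":-10,"y":-30,"z":0,"wx":0,"wy":0,"wz":0},
    {"x":-10,"y":-30,"z":0,"wx":0,"wy":0,"wz":0},
    {"x":-10,"y":-30,"z":0,"wx":0,"wy":0,"wz":0},
    {"x":-10,"y":-30,"z":0,"wx":0,"wy":0,"wz":0},
    {"x":-10,"y":-30,"z":0,"wx":0,"wy":0,"wz":0},
    {"x":-5,"y":-16,"z":0,"wx":0,"wy":0,"wz":0},
    {"x":0,"y":0,"z":0,"wx":0,"wy":0,"wz":0},
    {"x":0,"y":0,"z":0,"wx":0,"wy":0,"wz":0},
  ],
)

```text
time: 5.0
eef_pos: [0.4828, -0.1732, 0.2832]
tcp_rot: [-0.546, -3.092, -0.001]
ft_force: [-0.2, 0.6, -2.3]
opening: 0.0245
gripper_force: 49.5
```

```bash
python3 -c "
from h import *
go(.4835,-.1738,.0545,70)
a=read_camera('side')[120:330,180:400];b=read_camera('top')[150:260,230:400]
cv2.imwrite('pics/t1.png',cv2.resize(a[:,:,::-1],None,fx=2.5,fy=2.5))"
```

```text
turn [ 0.001 -0.001 -0.001] shift [-0.8 -0.3 74. ] j6 -1.67 t 5.0
```

View pics/t1.png

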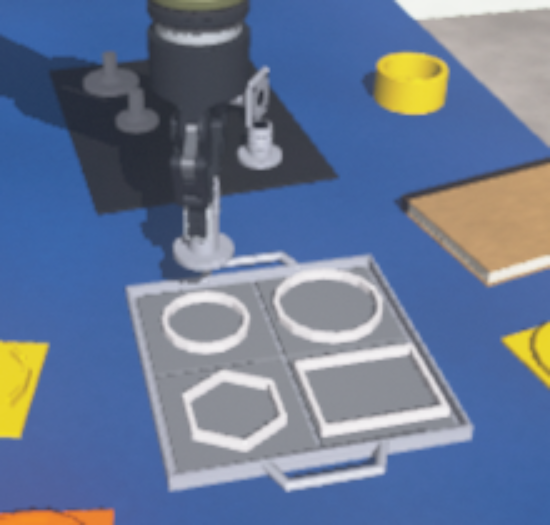

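The tail hangs upright in the gripper (crop 203,245), above the smaller round pocket (205,320). Lowering.

>>> jog_arm(
  commands=[
    {"x":-1,"y":0,"z":15,"wx":0,"wy":0,"wz":0},
    {"x":0,"y":0,"z":25,"wx":0,"wy":0,"wz":0},
    {"x":0,"y":0,"z":20,"wx":0,"wy":0,"wz":0},
    {"x":0,"y":0,"z":10,"wx":0,"wy":0,"wz":0},
    {"x":0,"y":0,"z":4,"wx":0,"wy":0,"wz":0},
    {"x":0,"y":0,"z":1,"wx":0,"wy":0,"wz":0},
    {"x":0,"y":0,"z":0,"wx":0,"wy":0,"wz":0},
    {"x":0,"y":0,"z":0,"wx":0,"wy":0,"wz":0},
  ],
)

```text
time: 5.9
eef_pos: [0.4847, -0.1739, 0.2098]
tcp_rot: [0.545, 3.092, -0.001]
ft_force: [-0.8, -0.8, -1.9]
opening: 0.0248
gripper_force: 49.4
```

>>> jog_arm(
  commands=[
    {"x":0,"y":0,"z":1,"wx":0,"wy":0,"wz":0},
    {"x":0,"y":0,"z":0,"wx":0,"wy":0,"wz":0},
  ],
)

```text
time: 6.1
eef_pos: [0.4843, -0.1738, 0.2082]
tcp_rot: [0.545, 3.093, -0.0]
ft_force: [-0.6, -0.4, -1.4]
opening: 0.0249
gripper_force: 49.4
```

>>> jog_arm(
  commands=[
    {"x":0,"y":0,"z":1,"wx":0,"wy":0,"wz":0},
    {"x":0,"y":0,"z":0,"wx":0,"wy":0,"wz":0},
  ],
)

```text
time: 6.3
eef_pos: [0.4841, -0.1737, 0.2067]
tcp_rot: [-0.545, -3.094, -0.0]
ft_force: [0.1, -0.7, -0.8]
opening: 0.0248
gripper_force: 49.4
```

>>> jog_arm(
  commands=[
    {"x":0,"y":0,"z":0.7,"wx":0,"wy":0,"wz":0},
    {"x":0,"y":0,"z":0,"wx":0,"wy":0,"wz":0},
  ],
)

```text
time: 6.5
eef_pos: [0.4842, -0.1737, 0.2063]
tcp_rot: [-0.545, -3.094, 0.0]
ft_force: [-1.5, 0.3, 2.2]
opening: 0.0249
gripper_force: 49.6
```

>>> jog_arm(
  commands=[
    {"x":0,"y":0,"z":0,"wx":0,"wy":0,"wz":0},
    {"x":0,"y":0,"z":0,"wx":0,"wy":0,"wz":0},
    {"x":0,"y":0,"z":0,"wx":0,"wy":0,"wz":0},
    {"x":0,"y":0,"z":0,"wx":0,"wy":0,"wz":0},
    {"x":0,"y":0,"z":0,"wx":0,"wy":0,"wz":0},
    {"x":0,"y":0,"z":0,"wx":0,"wy":0,"wz":0},
    {"x":0,"y":0,"z":-10,"wx":0,"wy":0,"wz":0},
    {"x":0,"y":0,"z":-20,"wx":0,"wy":0,"wz":0},
    {"x":0,"y":0,"z":-30,"wx":0,"wy":0,"wz":0},
    {"x":0,"y":0,"z":-20,"wx":0,"wy":0,"wz":0},
    {"x":0,"y":0,"z":-10,"wx":0,"wy":0,"wz":0},
  ],
  hand=1,
)

```text
time: 7.6
eef_pos: [0.4848, -0.174, 0.2993]
tcp_rot: [0.544, 3.089, -0.002]
ft_force: [0.6, -0.1, 1.0]
opening: 0.0854
gripper_force: 0.0
```

```bash
python3 -c "
from h import *
go(.4678,.3398,.12,70)"
```

```text
turn [-0.     0.005  0.   ] shift [191.7 477.   24.6] j6 -1.67 t 7.6
```

>>> jog_arm(
  commands=[
    {"x":8,"y":20,"z":0,"wx":0,"wy":0,"wz":0},
    {"x":16,"y":40,"z":0,"wx":0,"wy":0,"wz":0},
    {"x":16,"y":40,"z":0,"wx":0,"wy":0,"wz":0},
    {"x":16,"y":40,"z":0,"wx":0,"wy":0,"wz":0},
    {"x":16,"y":40,"z":0,"wx":0,"wy":0,"wz":0},
    {"x":16,"y":40,"z":0,"wx":0,"wy":0,"wz":0},
    {"x":16,"y":40,"z":0,"wx":0,"wy":0,"wz":0},
    {"x":16,"y":40,"z":0,"wx":0,"wy":0,"wz":0},
    {"x":16,"y":40,"z":0,"wx":0,"wy":0,"wz":0},
    {"x":16,"y":40,"z":5,"wx":0,"wy":0,"wz":0},
    {"x":16,"y":40,"z":7,"wx":0,"wy":0,"wz":0},
    {"x":16,"y":40,"z":7,"wx":0,"wy":0,"wz":0},
    {"x":8,"y":17,"z":5,"wx":0,"wy":0,"wz":0},
    {"x":0,"y":0,"z":0,"wx":0,"wy":0,"wz":0},
    {"x":0,"y":0,"z":0,"wx":0,"wy":0,"wz":0},
  ],
)

```text
time: 9.1
eef_pos: [0.4666, 0.3398, 0.2715]
tcp_rot: [-0.544, -3.093, 0.002]
ft_force: [0.2, -0.2, -0.5]
opening: 0.0852
gripper_force: 0.0
```

```bash
python3 -c "
from h import *
go(.4678,.3398,.0355,70)"
```

```text
turn [-0.002 -0.     0.001] shift [-1.1  0.5 81.3] j6 -0.69 t 9.1
```

>>> jog_arm(
  commands=[
    {"x":-1,"y":0,"z":15,"wx":0,"wy":0,"wz":0},
    {"x":0,"y":0,"z":25,"wx":0,"wy":0,"wz":0},
    {"x":0,"y":0,"z":22,"wx":0,"wy":0,"wz":0},
    {"x":0,"y":0,"z":13,"wx":0,"wy":0,"wz":0},
    {"x":0,"y":0,"z":5,"wx":0,"wy":0,"wz":0},
    {"x":0,"y":0,"z":0,"wx":0,"wy":0,"wz":0},
    {"x":0,"y":0,"z":0,"wx":0,"wy":0,"wz":0},
  ],
)

```text
time: 9.8
eef_pos: [0.4683, 0.3399, 0.193]
tcp_rot: [0.545, 3.093, 0.002]
ft_force: [0.3, 0.6, 0.4]
opening: 0.0853
gripper_force: 0.0
```

>>> jog_arm(
  commands=[
    {"x":0,"y":0,"z":0,"wx":0,"wy":0,"wz":0},
    {"x":0,"y":0,"z":0,"wx":0,"wy":0,"wz":0},
    {"x":0,"y":0,"z":0,"wx":0,"wy":0,"wz":0},
    {"x":0,"y":0,"z":0,"wx":0,"wy":0,"wz":0},
    {"x":0,"y":0,"z":0,"wx":0,"wy":0,"wz":0},
    {"x":0,"y":0,"z":0,"wx":0,"wy":0,"wz":0},
    {"x":0,"y":0,"z":0,"wx":0,"wy":0,"wz":0},
    {"x":0,"y":0,"z":0,"wx":0,"wy":0,"wz":0},
    {"x":0,"y":0,"z":0,"wx":0,"wy":0,"wz":0},
  ],
  hand=-1,
  grip_force=60,
)

```text
time: 10.7
eef_pos: [0.4679, 0.3402, 0.1926]
tcp_rot: [0.545, 3.093, 0.002]
ft_force: [-1.1, 2.3, 4.6]
opening: 0.0162
gripper_force: 58.5
```

```bash
python3 -c "
from h import *
go(.5955,-.1745,.13,70)"
```

```text
turn [0.001 0.    0.   ] shift [-295.9 -440.1  -92.1] j6 -0.69 t 10.7
```

>>> jog_arm(
  commands=[
    {"x":0,"y":0,"z":-8,"wx":0,"wy":0,"wz":0},
    {"x":0,"y":0,"z":-20,"wx":0,"wy":0,"wz":0},
    {"x":0,"y":0,"z":-27,"wx":0,"wy":0,"wz":0},
    {"x":0,"y":0,"z":-25,"wx":0,"wy":0,"wz":0},
    {"x":-10,"y":-15,"z":-12,"wx":0,"wy":0,"wz":0},
    {"x":-20,"y":-30,"z":0,"wx":0,"wy":0,"wz":0},
    {"x":-20,"y":-30,"z":0,"wx":0,"wy":0,"wz":0},
    {"x":-20,"y":-30,"z":0,"wx":0,"wy":0,"wz":0},
    {"x":-20,"y":-30,"z":0,"wx":0,"wy":0,"wz":0},
    {"x":-20,"y":-30,"z":0,"wx":0,"wy":0,"wz":0},
    {"x":-20,"y":-30,"z":0,"wx":0,"wy":0,"wz":0},
    {"x":-20,"y":-30,"z":0,"wx":0,"wy":0,"wz":0},
    {"x":-20,"y":-30,"z":0,"wx":0,"wy":0,"wz":0},
    {"x":-20,"y":-30,"z":0,"wx":0,"wy":0,"wz":0},
    {"x":-20,"y":-30,"z":0,"wx":0,"wy":0,"wz":0},
    {"x":-20,"y":-30,"z":0,"wx":0,"wy":0,"wz":0},
    {"x":-20,"y":-30,"z":0,"wx":0,"wy":0,"wz":0},
    {"x":-20,"y":-30,"z":0,"wx":0,"wy":0,"wz":0},
    {"x":-16,"y":-25,"z":0,"wx":0,"wy":0,"wz":0},
    {"x":-10,"y":-10,"z":0,"wx":0,"wy":0,"wz":0},
  ],
)

```text
time: 12.7
eef_pos: [0.5948, -0.1771, 0.2824]
tcp_rot: [-0.548, -3.09, 0.001]
ft_force: [-0.8, 0.8, -3.5]
opening: 0.0163
gripper_force: 59.0
```

>>> jog_arm(
  commands=[
    {"x":0,"y":0,"z":0,"wx":0,"wy":0,"wz":0},
    {"x":0,"y":0,"z":0,"wx":0,"wy":0,"wz":0},
  ],
)

```text
time: 12.9
eef_pos: [0.595, -0.1743, 0.2829]
tcp_rot: [-0.545, -3.091, -0.001]
ft_force: [-0.8, 0.2, -3.4]
opening: 0.0161
gripper_force: 59.0
```

```bash
python3 -c "
from h import *
go(.5955,-.1745,.0439,70)
a=read_camera('side')[120:330,180:400]
cv2.imwrite('pics/t2.png',cv2.resize(a[:,:,::-1],None,fx=2.5,fy=2.5))"
```

```text
turn [ 0.    -0.003  0.   ] shift [-0.6  0.  84.3] j6 -1.59 t 12.9
```

View pics/t2.png

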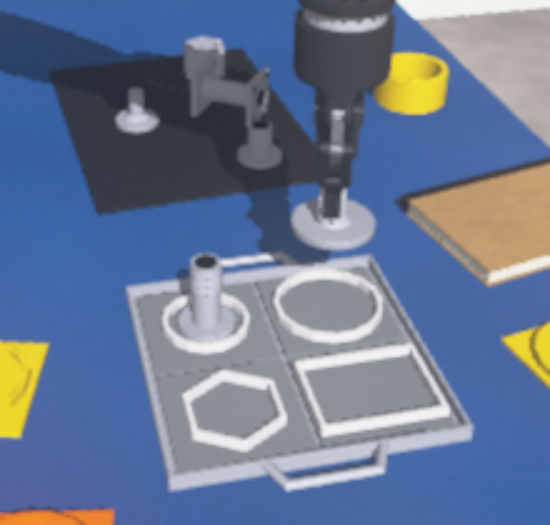

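The tail is seated upright in its pocket (205,300). The cap hangs level at (333,222), above the larger round pocket. Lowering.

>>> jog_arm(
  commands=[
    {"x":0,"y":0,"z":15,"wx":0,"wy":0,"wz":0},
    {"x":0,"y":0,"z":27,"wx":0,"wy":0,"wz":0},
    {"x":0,"y":0,"z":23,"wx":0,"wy":0,"wz":0},
    {"x":0,"y":0,"z":13,"wx":0,"wy":0,"wz":0},
    {"x":0,"y":0,"z":5,"wx":0,"wy":0,"wz":0},
    {"x":0,"y":0,"z":1.5,"wx":0,"wy":0,"wz":0},
    {"x":0,"y":0,"z":0,"wx":0,"wy":0,"wz":0},
    {"x":0,"y":0,"z":0,"wx":0,"wy":0,"wz":0},
  ],
)

```text
time: 13.75
eef_pos: [0.5961, -0.175, 0.201]
tcp_rot: [0.545, 3.091, -0.001]
ft_force: [-0.5, -0.7, -3.7]
opening: 0.016
gripper_force: 59.0
```

>>> jog_arm(
  commands=[
    {"x":0,"y":0,"z":1,"wx":0,"wy":0,"wz":0},
    {"x":0,"y":0,"z":0,"wx":0,"wy":0,"wz":0},
  ],
)

```text
time: 13.95
eef_pos: [0.5957, -0.1749, 0.1992]
tcp_rot: [0.545, 3.093, -0.0]
ft_force: [0.7, 0.3, -3.7]
opening: 0.0163
gripper_force: 59.0
```

>>> jog_arm(
  commands=[
    {"x":0,"y":0,"z":0.7,"wx":0,"wy":0,"wz":0},
    {"x":0,"y":0,"z":0,"wx":0,"wy":0,"wz":0},
  ],
)

```text
time: 14.15
eef_pos: [0.5955, -0.1748, 0.1979]
tcp_rot: [0.545, 3.094, -0.0]
ft_force: [-0.3, 0.1, -4.5]
opening: 0.0162
gripper_force: 59.0
```

>>> jog_arm(
  commands=[
    {"x":0,"y":0,"z":1.2,"wx":0,"wy":0,"wz":0},
    {"x":0,"y":0,"z":0,"wx":0,"wy":0,"wz":0},
  ],
)

```text
time: 14.35
eef_pos: [0.5954, -0.1748, 0.1964]
tcp_rot: [-0.545, -3.093, -0.0]
ft_force: [0.1, -0.2, -3.6]
opening: 0.0164
gripper_force: 59.0
```

>>> jog_arm(
  commands=[
    {"x":0,"y":0,"z":0.7,"wx":0,"wy":0,"wz":0},
    {"x":0,"y":0,"z":0,"wx":0,"wy":0,"wz":0},
  ],
)

```text
time: 14.55
eef_pos: [0.5954, -0.1748, 0.1957]
tcp_rot: [-0.545, -3.094, -0.0]
ft_force: [-0.4, 0.7, -2.8]
opening: 0.016
gripper_force: 59.0
```

>>> jog_arm(
  commands=[
    {"x":0,"y":0,"z":0.6,"wx":0,"wy":0,"wz":0},
    {"x":0,"y":0,"z":0,"wx":0,"wy":0,"wz":0},
  ],
)

```text
time: 14.75
eef_pos: [0.5955, -0.1748, 0.1956]
tcp_rot: [-0.545, -3.094, 0.0]
ft_force: [-1.7, 0.4, -0.8]
opening: 0.0162
gripper_force: 59.4
```

>>> jog_arm(
  commands=[
    {"x":0,"y":0,"z":0,"wx":0,"wy":0,"wz":0},
    {"x":0,"y":0,"z":0,"wx":0,"wy":0,"wz":0},
    {"x":0,"y":0,"z":0,"wx":0,"wy":0,"wz":0},
    {"x":0,"y":0,"z":0,"wx":0,"wy":0,"wz":0},
    {"x":0,"y":0,"z":0,"wx":0,"wy":0,"wz":0},
    {"x":0,"y":0,"z":0,"wx":0,"wy":0,"wz":0},
    {"x":0,"y":0,"z":0,"wx":0,"wy":0,"wz":0},
    {"x":0,"y":0,"z":-10,"wx":0,"wy":0,"wz":0},
    {"x":0,"y":0,"z":-20,"wx":0,"wy":0,"wz":0},
    {"x":0,"y":0,"z":-30,"wx":0,"wy":0,"wz":0},
    {"x":0,"y":0,"z":-25,"wx":0,"wy":0,"wz":0},
    {"x":0,"y":0,"z":-15,"wx":0,"wy":0,"wz":0},
  ],
  hand=1,
)

```text
time: 15.95
eef_pos: [0.5961, -0.175, 0.2988]
tcp_rot: [0.544, 3.09, -0.001]
ft_force: [-0.0, -0.7, 0.5]
opening: 0.0854
gripper_force: 0.0
```

```bash
python3 -c "
from h import *
go(.595,.352,.12,54)"
```

```text
turn [0.    0.004 0.28 ] shift [310.6 425.7  24.1] j6 -1.59 t 15.9
```

>>> jog_arm(
  commands=[
    {"x":0,"y":0,"z":0,"wx":0,"wy":0,"wz":0.1},
    {"x":0,"y":0,"z":0,"wx":0,"wy":0,"wz":0.1},
    {"x":0,"y":0,"z":0,"wx":0,"wy":0,"wz":0.08},
    {"x":11,"y":15,"z":0,"wx":0,"wy":0,"wz":0},
    {"x":24,"y":33,"z":0,"wx":0,"wy":0,"wz":0},
    {"x":24,"y":33,"z":0,"wx":0,"wy":0,"wz":0},
    {"x":24,"y":33,"z":0,"wx":0,"wy":0,"wz":0},
    {"x":24,"y":33,"z":0,"wx":0,"wy":0,"wz":0},
    {"x":24,"y":33,"z":0,"wx":0,"wy":0,"wz":0},
    {"x":24,"y":33,"z":0,"wx":0,"wy":0,"wz":0},
    {"x":24,"y":33,"z":0,"wx":0,"wy":0,"wz":0},
    {"x":24,"y":33,"z":0,"wx":0,"wy":0,"wz":0},
    {"x":24,"y":33,"z":0,"wx":0,"wy":0,"wz":0},
    {"x":24,"y":33,"z":6,"wx":0,"wy":0,"wz":0},
    {"x":24,"y":33,"z":6,"wx":0,"wy":0,"wz":0},
    {"x":24,"y":33,"z":6,"wx":0,"wy":0,"wz":0},
    {"x":12,"y":15,"z":6,"wx":0,"wy":0,"wz":0},
    {"x":0,"y":0,"z":0,"wx":0,"wy":0,"wz":0},
    {"x":0,"y":0,"z":0,"wx":0,"wy":0,"wz":0},
  ],
)

```text
time: 17.85
eef_pos: [0.594, 0.3526, 0.2708]
tcp_rot: [-0.969, -2.988, 0.002]
ft_force: [0.3, -0.0, -0.3]
opening: 0.0855
gripper_force: 0.0
```

```bash
python3 -c "
from h import *
go(.595,.352,.034,54)"
```

```text
turn [-0.002 -0.     0.001] shift [-1.2  0.  82.1] j6 -0.48 t 17.9
```

>>> jog_arm(
  commands=[
    {"x":-1,"y":0,"z":15,"wx":0,"wy":0,"wz":0},
    {"x":0,"y":0,"z":25,"wx":0,"wy":0,"wz":0},
    {"x":0,"y":0,"z":25,"wx":0,"wy":0,"wz":0},
    {"x":0,"y":0,"z":15,"wx":0,"wy":0,"wz":0},
    {"x":0,"y":0,"z":6,"wx":0,"wy":0,"wz":0},
    {"x":0,"y":0,"z":0,"wx":0,"wy":0,"wz":0},
    {"x":0,"y":0,"z":0,"wx":0,"wy":0,"wz":0},
  ],
)

```text
time: 18.55
eef_pos: [0.596, 0.352, 0.1865]
tcp_rot: [0.972, 2.986, 0.002]
ft_force: [-0.8, 0.5, 1.5]
opening: 0.0854
gripper_force: 0.0
```

>>> jog_arm(
  commands=[
    {"x":0,"y":0,"z":0,"wx":0,"wy":0,"wz":0},
    {"x":0,"y":0,"z":0,"wx":0,"wy":0,"wz":0},
    {"x":0,"y":0,"z":0,"wx":0,"wy":0,"wz":0},
    {"x":0,"y":0,"z":0,"wx":0,"wy":0,"wz":0},
    {"x":0,"y":0,"z":0,"wx":0,"wy":0,"wz":0},
    {"x":0,"y":0,"z":0,"wx":0,"wy":0,"wz":0},
    {"x":0,"y":0,"z":0,"wx":0,"wy":0,"wz":0},
  ],
  hand=-1,
  grip_force=60,
)

```text
time: 19.25
eef_pos: [0.5959, 0.3524, 0.1869]
tcp_rot: [0.971, 2.986, 0.002]
ft_force: [-0.8, -1.3, 5.5]
opening: 0.0492
gripper_force: 63.9
```

```bash
python3 -c "
from h import *
go(.482,-.2857,.15,54)
go(.482,-.2857,.15,59)"
```

```text
turn [ 0.002  0.001 -0.   ] shift [-283.  -583.2 -117.8] j6 -0.49 t 19.2
turn [ 0.002  0.001 -0.087] shift [-231.  -605.6 -117.8] j6 -0.49 t 19.2
```

>>> jog_arm(
  commands=[
    {"x":0,"y":0,"z":-8,"wx":0,"wy":0,"wz":0},
    {"x":0,"y":0,"z":-20,"wx":0,"wy":0,"wz":0},
    {"x":0,"y":0,"z":-30,"wx":0,"wy":0,"wz":-0.043},
    {"x":0,"y":0,"z":-30,"wx":0,"wy":0,"wz":-0.044},
    {"x":0,"y":0,"z":-20,"wx":0,"wy":0,"wz":0},
    {"x":-7,"y":-18,"z":-10,"wx":0,"wy":0,"wz":0},
    {"x":-13.5,"y":-35.5,"z":0,"wx":0,"wy":0,"wz":0},
    {"x":-13.5,"y":-35.5,"z":0,"wx":0,"wy":0,"wz":0},
    {"x":-13.5,"y":-35.5,"z":0,"wx":0,"wy":0,"wz":0},
    {"x":-13.5,"y":-35.5,"z":0,"wx":0,"wy":0,"wz":0},
    {"x":-13.5,"y":-35.5,"z":0,"wx":0,"wy":0,"wz":0},
    {"x":-13.5,"y":-35.5,"z":0,"wx":0,"wy":0,"wz":0},
    {"x":-13.5,"y":-35.5,"z":0,"wx":0,"wy":0,"wz":0},
    {"x":-13.5,"y":-35.5,"z":0,"wx":0,"wy":0,"wz":0},
    {"x":-13.5,"y":-35.5,"z":0,"wx":0,"wy":0,"wz":0},
    {"x":-13.5,"y":-35.5,"z":0,"wx":0,"wy":0,"wz":0},
    {"x":-13.5,"y":-35.5,"z":0,"wx":0,"wy":0,"wz":0},
    {"x":-13.5,"y":-35.5,"z":0,"wx":0,"wy":0,"wz":0},
  ],
)

```text
time: 21.05
eef_pos: [0.51, -0.1166, 0.3023]
tcp_rot: [-0.84, -3.025, -0.0]
ft_force: [1.6, 0.1, -3.3]
opening: 0.0491
gripper_force: 63.2
```

>>> jog_arm(
  commands=[
    {"x":-13.5,"y":-35.5,"z":0,"wx":0,"wy":0,"wz":0},
    {"x":-13.5,"y":-35.5,"z":0,"wx":0,"wy":0,"wz":0},
    {"x":-13.5,"y":-35.5,"z":0,"wx":0,"wy":0,"wz":0},
    {"x":-13.5,"y":-35.5,"z":0,"wx":0,"wy":0,"wz":0},
    {"x":-8,"y":-19.5,"z":0,"wx":0,"wy":0,"wz":0},
    {"x":0,"y":0,"z":0,"wx":0,"wy":0,"wz":0},
    {"x":0,"y":0,"z":0,"wx":0,"wy":0,"wz":0},
    {"x":0,"y":0,"z":0,"wx":0,"wy":0,"wz":0},
  ],
)

```text
time: 21.85
eef_pos: [0.4809, -0.2849, 0.3026]
tcp_rot: [-0.839, -3.026, -0.001]
ft_force: [0.2, 1.2, -3.3]
opening: 0.0493
gripper_force: 63.2
```

```bash
python3 -c "
from h import *
go(.482,-.2857,.0382,59)"
```

```text
turn [ 0.001 -0.002  0.   ] shift [-1.400e+00 -1.000e-01  1.097e+02] j6 -1.66 t 21.9
```

>>> jog_arm(
  commands=[
    {"x":-1,"y":0,"z":15,"wx":0,"wy":0,"wz":0},
    {"x":0,"y":0,"z":30,"wx":0,"wy":0,"wz":0},
    {"x":0,"y":0,"z":30,"wx":0,"wy":0,"wz":0},
    {"x":0,"y":0,"z":20,"wx":0,"wy":0,"wz":0},
    {"x":0,"y":0,"z":11,"wx":0,"wy":0,"wz":0},
    {"x":0,"y":0,"z":4,"wx":0,"wy":0,"wz":0},
    {"x":0,"y":0,"z":1,"wx":0,"wy":0,"wz":0},
    {"x":0,"y":0,"z":0,"wx":0,"wy":0,"wz":0},
    {"x":0,"y":0,"z":0,"wx":0,"wy":0,"wz":0},
  ],
)

```text
time: 22.75
eef_pos: [0.4824, -0.2867, 0.1937]
tcp_rot: [0.84, 3.025, -0.001]
ft_force: [0.1, -0.0, -3.7]
opening: 0.0496
gripper_force: 63.2
```

>>> jog_arm(
  commands=[
    {"x":0,"y":0,"z":0.8,"wx":0,"wy":0,"wz":0},
    {"x":0,"y":0,"z":0,"wx":0,"wy":0,"wz":0},
  ],
)

```text
time: 22.95
eef_pos: [0.482, -0.2865, 0.1921]
tcp_rot: [0.84, 3.026, -0.001]
ft_force: [-0.2, -0.3, -3.9]
opening: 0.0493
gripper_force: 63.2
```

>>> jog_arm(
  commands=[
    {"x":0,"y":0,"z":1,"wx":0,"wy":0,"wz":0},
    {"x":0,"y":0,"z":0,"wx":0,"wy":0,"wz":0},
  ],
)

```text
time: 23.15
eef_pos: [0.4818, -0.2863, 0.1905]
tcp_rot: [-0.841, -3.027, -0.0]
ft_force: [0.3, -0.3, -3.9]
opening: 0.0492
gripper_force: 63.2
```

>>> jog_arm(
  commands=[
    {"x":0,"y":0,"z":0.7,"wx":0,"wy":0,"wz":0},
    {"x":0,"y":0,"z":0,"wx":0,"wy":0,"wz":0},
  ],
)

```text
time: 23.35
eef_pos: [0.4819, -0.2864, 0.1899]
tcp_rot: [0.841, 3.027, -0.0]
ft_force: [-0.1, 0.7, -3.6]
opening: 0.049
gripper_force: 63.5
```

>>> jog_arm(
  commands=[
    {"x":0,"y":0,"z":0.5,"wx":0,"wy":0,"wz":0},
    {"x":0,"y":0,"z":0,"wx":0,"wy":0,"wz":0},
  ],
)

```text
time: 23.55
eef_pos: [0.482, -0.2864, 0.1899]
tcp_rot: [-0.841, -3.027, -0.0]
ft_force: [-2.0, 1.6, 2.1]
opening: 0.049
gripper_force: 63.9
```

>>> jog_arm(
  commands=[
    {"x":0,"y":0,"z":0,"wx":0,"wy":0,"wz":0},
    {"x":0,"y":0,"z":0,"wx":0,"wy":0,"wz":0},
    {"x":0,"y":0,"z":0,"wx":0,"wy":0,"wz":0},
    {"x":0,"y":0,"z":0,"wx":0,"wy":0,"wz":0},
    {"x":0,"y":0,"z":0,"wx":0,"wy":0,"wz":0},
    {"x":0,"y":0,"z":0,"wx":0,"wy":0,"wz":0},
    {"x":0,"y":0,"z":-10,"wx":0,"wy":0,"wz":0},
    {"x":0,"y":0,"z":-20,"wx":0,"wy":0,"wz":0},
    {"x":0,"y":0,"z":-30,"wx":0,"wy":0,"wz":0},
    {"x":0,"y":0,"z":-30,"wx":0,"wy":0,"wz":0},
    {"x":0,"y":0,"z":-20,"wx":0,"wy":0,"wz":0},
    {"x":0,"y":0,"z":-10,"wx":0,"wy":0,"wz":0},
  ],
  hand=1,
)

```text
time: 24.75
eef_pos: [0.4824, -0.2867, 0.3128]
tcp_rot: [0.839, 3.023, -0.003]
ft_force: [0.2, 0.2, -0.5]
opening: 0.0855
gripper_force: 0.0
```

```bash
python3 -c "
from h import *
go(.5995,.2298,.14,55.4)"
```

```text
turn [-0.     0.005  0.062] shift [196.9 491.6  18.1] j6 -1.66 t 24.8
```

>>> jog_arm(
  commands=[
    {"x":0,"y":0,"z":0,"wx":0,"wy":0,"wz":0.062},
    {"x":5,"y":14,"z":0,"wx":0,"wy":0,"wz":0},
    {"x":15.5,"y":38.5,"z":0,"wx":0,"wy":0,"wz":0},
    {"x":15.5,"y":38.5,"z":0,"wx":0,"wy":0,"wz":0},
    {"x":15.5,"y":38.5,"z":0,"wx":0,"wy":0,"wz":0},
    {"x":15.5,"y":38.5,"z":0,"wx":0,"wy":0,"wz":0},
    {"x":15.5,"y":38.5,"z":0,"wx":0,"wy":0,"wz":0},
    {"x":15.5,"y":38.5,"z":0,"wx":0,"wy":0,"wz":0},
    {"x":15.5,"y":38.5,"z":0,"wx":0,"wy":0,"wz":0},
    {"x":15.5,"y":38.5,"z":0,"wx":0,"wy":0,"wz":0},
    {"x":15.5,"y":38.5,"z":0,"wx":0,"wy":0,"wz":0},
    {"x":15.5,"y":38.5,"z":6,"wx":0,"wy":0,"wz":0},
    {"x":15.5,"y":38.5,"z":6,"wx":0,"wy":0,"wz":0},
    {"x":15.5,"y":38.5,"z":6,"wx":0,"wy":0,"wz":0},
    {"x":6,"y":15.5,"z":0,"wx":0,"wy":0,"wz":0},
    {"x":0,"y":0,"z":0,"wx":0,"wy":0,"wz":0},
    {"x":0,"y":0,"z":0,"wx":0,"wy":0,"wz":0},
    {"x":0,"y":0,"z":0,"wx":0,"wy":0,"wz":0},
  ],
)

```text
time: 26.55
eef_pos: [0.5985, 0.2291, 0.2912]
tcp_rot: [-0.935, -2.999, 0.001]
ft_force: [0.7, 0.8, 0.4]
opening: 0.0856
gripper_force: 0.0
```

```bash
python3 -c "
from h import *
go(.5995,.2298,.034,55.4)
a=read_camera('side')[90:330,180:400]
cv2.imwrite('pics/t3.png',cv2.resize(a[:,:,::-1],None,fx=2.5,fy=2.5))"
```

```text
turn [-0.001 -0.    -0.001] shift [ -0.4   1.1 102.5] j6 -0.68 t 26.6
```

View pics/t3.png

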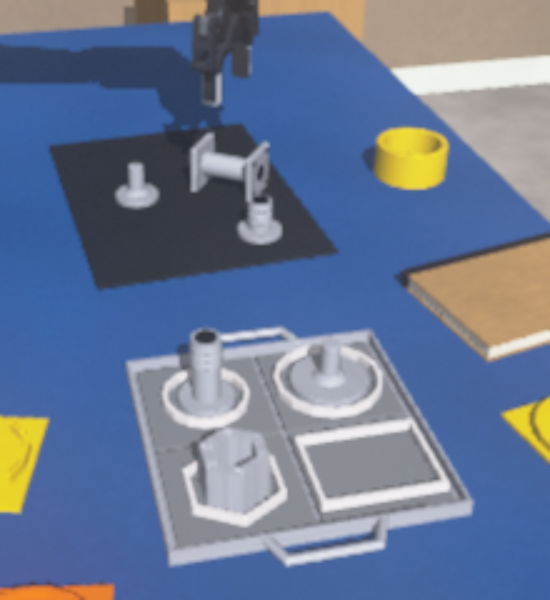

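Tail (205,380), cap (328,375) and nut (235,475) are seated in their pockets. The spool stands untouched at (232,168), with the gripper above it. Descending over the pipe.

>>> jog_arm(
  commands=[
    {"x":0,"y":1,"z":15,"wx":0,"wy":0,"wz":0},
    {"x":0,"y":0,"z":30,"wx":0,"wy":0,"wz":0},
    {"x":0,"y":0,"z":30,"wx":0,"wy":0,"wz":0},
    {"x":0,"y":0,"z":18,"wx":0,"wy":0,"wz":0},
    {"x":0,"y":0,"z":9,"wx":0,"wy":0,"wz":0},
    {"x":0,"y":0,"z":0,"wx":0,"wy":0,"wz":0},
    {"x":0,"y":0,"z":0,"wx":0,"wy":0,"wz":0},
  ],
)

```text
time: 27.3
eef_pos: [0.5999, 0.2309, 0.1903]
tcp_rot: [0.934, 2.998, 0.001]
ft_force: [0.2, -0.1, 0.6]
opening: 0.0853
gripper_force: 0.0
```

>>> jog_arm(
  commands=[
    {"x":0,"y":0,"z":0,"wx":0,"wy":0,"wz":0},
    {"x":0,"y":0,"z":0,"wx":0,"wy":0,"wz":0},
    {"x":0,"y":0,"z":0,"wx":0,"wy":0,"wz":0},
    {"x":0,"y":0,"z":0,"wx":0,"wy":0,"wz":0},
    {"x":0,"y":0,"z":0,"wx":0,"wy":0,"wz":0},
    {"x":0,"y":0,"z":0,"wx":0,"wy":0,"wz":0},
    {"x":0,"y":0,"z":0,"wx":0,"wy":0,"wz":0},
    {"x":0,"y":0,"z":0,"wx":0,"wy":0,"wz":0},
  ],
  hand=-1,
  grip_force=90,
)

```text
time: 28.1
eef_pos: [0.5997, 0.231, 0.1904]
tcp_rot: [0.934, 2.999, 0.001]
ft_force: [-1.6, -1.1, 5.9]
opening: 0.0256
gripper_force: 88.5
```

```bash
python3 -c "
from h import *
go(.5946,-.2865,.16,90)"
```

```text
turn [ 0.     0.001 -0.604] shift [   5.1 -517.5 -124.3] j6 -0.68 t 28.1
```

>>> jog_arm(
  commands=[
    {"x":0,"y":0,"z":-8,"wx":0,"wy":0,"wz":0},
    {"x":0,"y":0,"z":-18,"wx":0,"wy":0,"wz":0},
    {"x":0,"y":0,"z":-28,"wx":0,"wy":0,"wz":-0.06},
    {"x":0,"y":0,"z":-30,"wx":0,"wy":0,"wz":-0.1},
    {"x":0,"y":0,"z":-25,"wx":0,"wy":0,"wz":-0.12},
    {"x":0,"y":0,"z":-15,"wx":0,"wy":0,"wz":-0.12},
    {"x":0,"y":0,"z":0,"wx":0,"wy":0,"wz":-0.12},
    {"x":0,"y":0,"z":0,"wx":0,"wy":0,"wz":-0.084},
    {"x":0,"y":-10,"z":0,"wx":0,"wy":0,"wz":0},
    {"x":0,"y":-30,"z":0,"wx":0,"wy":0,"wz":0},
    {"x":0,"y":-38,"z":0,"wx":0,"wy":0,"wz":0},
    {"x":1,"y":-38,"z":0,"wx":0,"wy":0,"wz":0},
    {"x":1,"y":-38,"z":0,"wx":0,"wy":0,"wz":0},
    {"x":1,"y":-38,"z":0,"wx":0,"wy":0,"wz":0},
    {"x":1,"y":-38,"z":0,"wx":0,"wy":0,"wz":0},
    {"x":1,"y":-38,"z":0,"wx":0,"wy":0,"wz":0},
  ],
)

```text
time: 29.7
eef_pos: [0.5936, -0.0391, 0.3134]
tcp_rot: [-0.003, -3.141, 0.0]
ft_force: [0.3, -0.2, -4.3]
opening: 0.0257
gripper_force: 88.8
```

>>> jog_arm(
  commands=[
    {"x":0,"y":-38,"z":0,"wx":0,"wy":0,"wz":0},
    {"x":0,"y":-38,"z":0,"wx":0,"wy":0,"wz":0},
    {"x":0,"y":-38,"z":0,"wx":0,"wy":0,"wz":0},
    {"x":0,"y":-38,"z":0,"wx":0,"wy":0,"wz":0},
    {"x":0,"y":-38,"z":0,"wx":0,"wy":0,"wz":0},
    {"x":0,"y":-21,"z":0,"wx":0,"wy":0,"wz":0},
    {"x":0,"y":0,"z":0,"wx":0,"wy":0,"wz":0},
    {"x":0,"y":0,"z":0,"wx":0,"wy":0,"wz":0},
    {"x":0,"y":0,"z":0,"wx":0,"wy":0,"wz":0},
  ],
)

```text
time: 30.6
eef_pos: [0.5943, -0.2472, 0.3131]
tcp_rot: [0.001, -3.141, -0.001]
ft_force: [-0.0, 0.4, -4.3]
opening: 0.0254
gripper_force: 88.9
```

```bash
python3 -c "
from h import *
go(.5946,-.2865,.0417,90)
for n in ('side','top'):
  a=read_camera(n); a=a[120:360,180:400] if n=='side' else a[130:270,280:400]
  cv2.imwrite(f'pics/t4{n}.png',cv2.resize(a[:,:,::-1],None,fx=2.5,fy=2.5))
A=cv2.imread('pics/t4side.png');B=cv2.imread('pics/t4top.png');h=max(A.shape[0],B.shape[0])
p=lambda a:cv2.copyMakeBorder(a,0,h-a.shape[0],0,0,0);C=np.hstack([p(A),p(B)]);C=cv2.resize(C,None,fx=.92,fy=.92);cv2.imwrite('pics/t4.png',C);print(C.shape)"
```

```text
turn [ 0.001 -0.001  0.001] shift [ -0.3 -39.3 116.7] j6 -2.05 t 30.6
(552, 782, 3)
```

View pics/t4.png

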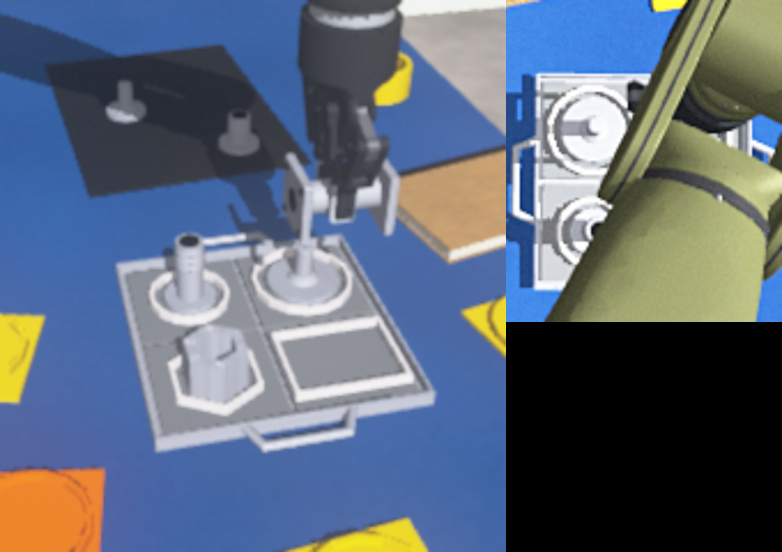

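The spool hangs level along x, gripped mid-pipe (left flange ~300, right ~390, fingers ~347). The other three are in place. It needs 39 mm more in y, then lowering.

>>> jog_arm(
  commands=[
    {"x":0,"y":-10,"z":0,"wx":0,"wy":0,"wz":0},
    {"x":0,"y":-20,"z":0,"wx":0,"wy":0,"wz":0},
    {"x":0,"y":-9,"z":0,"wx":0,"wy":0,"wz":0},
    {"x":0,"y":0,"z":0,"wx":0,"wy":0,"wz":0},
    {"x":0,"y":0,"z":15,"wx":0,"wy":0,"wz":0},
    {"x":0,"y":0,"z":25,"wx":0,"wy":0,"wz":0},
    {"x":0,"y":0,"z":25,"wx":0,"wy":0,"wz":0},
    {"x":0,"y":0,"z":15,"wx":0,"wy":0,"wz":0},
    {"x":0,"y":0,"z":0,"wx":0,"wy":0,"wz":0},
    {"x":0,"y":0,"z":0,"wx":0,"wy":0,"wz":0},
  ],
)

```text
time: 31.7
eef_pos: [0.5946, -0.287, 0.2332]
tcp_rot: [0.001, -3.141, -0.0]
ft_force: [1.0, -0.1, -4.0]
opening: 0.0253
gripper_force: 89.0
```

```bash
python3 -c "
from h import *
go(.5946,-.2865,.0417,90)
a=read_camera('side')[190:330,230:400]
cv2.imwrite('pics/t5.png',cv2.resize(a[:,:,::-1],None,fx=4,fy=4,interpolation=cv2.INTER_CUBIC))
c=camera_info('side');K,R,t=map(np.array,(c['K'],c['R'],c['t']))
def pr(X):
  u=K@(R@np.array(X)+t);return ((u[:2]/u[2]-[230,190])*4).round()
s=status.observe();p=np.array(s['eef_pos']);zb=p[2]-.1904+.004;print(zb)
for dx in(-.04,.04):
  for dy in(-.028,.028):
    for dz in (0,.056):print(dx,dy,dz,pr([p[0]+dx,p[1]+dy,zb+dz]))"
```

```text
turn [ 0. -0.  0.] shift [-0.   0.5 36.8] j6 -2.1 t 31.7
0.048024922441711776
-0.04 -0.028 0 [336. 331.]
-0.04 -0.028 0.056 [343. 239.]
-0.04 0.028 0 [300. 257.]
-0.04 0.028 0.056 [306. 167.]
0.04 -0.028 0 [493. 305.]
0.04 -0.028 0.056 [507. 213.]
0.04 0.028 0 [450. 234.]
0.04 0.028 0.056 [461. 145.]
```

View pics/t5.png

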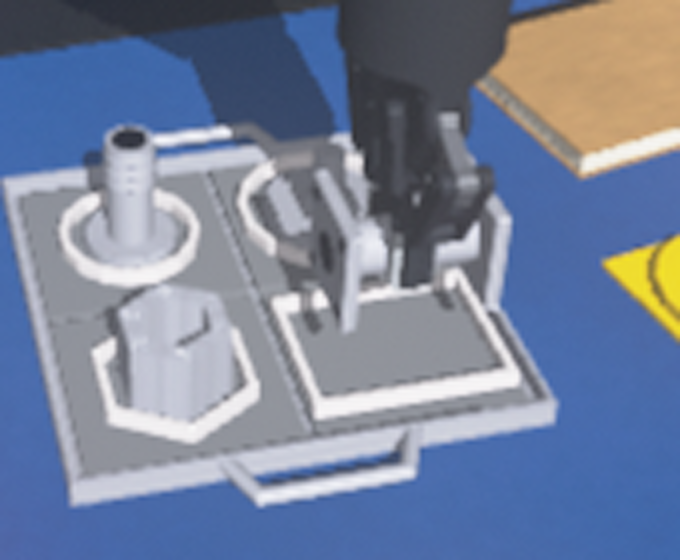

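The spool is above its pocket, about 2–3 mm towards +x of nominal (flange corner at crop (343,332), predicted 336). I shift 2 mm and lower.

>>> jog_arm(
  commands=[
    {"x":2,"y":0.5,"z":5,"wx":0,"wy":0,"wz":0},
    {"x":0,"y":0,"z":13,"wx":0,"wy":0,"wz":0},
    {"x":0,"y":0,"z":11,"wx":0,"wy":0,"wz":0},
    {"x":0,"y":0,"z":6,"wx":0,"wy":0,"wz":0},
    {"x":0,"y":0,"z":2,"wx":0,"wy":0,"wz":0},
    {"x":0,"y":0,"z":0,"wx":0,"wy":0,"wz":0},
    {"x":0,"y":0,"z":0,"wx":0,"wy":0,"wz":0},
  ],
)

```text
time: 32.45
eef_pos: [0.5927, -0.2867, 0.1966]
tcp_rot: [-0.0, 3.141, -0.0]
ft_force: [0.3, 0.2, -2.8]
opening: 0.0251
gripper_force: 89.0
```

>>> jog_arm(
  commands=[
    {"x":0,"y":0,"z":1,"wx":0,"wy":0,"wz":0},
    {"x":0,"y":0,"z":0,"wx":0,"wy":0,"wz":0},
  ],
)

```text
time: 32.65
eef_pos: [0.5926, -0.2867, 0.1957]
tcp_rot: [-0.0, 3.141, -0.0]
ft_force: [-0.4, 0.5, -3.8]
opening: 0.0254
gripper_force: 89.0
```

>>> jog_arm(
  commands=[
    {"x":0,"y":0,"z":0.8,"wx":0,"wy":0,"wz":0},
    {"x":0,"y":0,"z":0,"wx":0,"wy":0,"wz":0},
  ],
)

```text
time: 32.85
eef_pos: [0.5924, -0.2866, 0.1945]
tcp_rot: [-0.0, 3.142, -0.0]
ft_force: [0.6, 0.5, -4.6]
opening: 0.0256
gripper_force: 89.0
```

>>> jog_arm(
  commands=[
    {"x":0,"y":0,"z":0.8,"wx":0,"wy":0,"wz":0},
    {"x":0,"y":0,"z":0,"wx":0,"wy":0,"wz":0},
  ],
)

```text
time: 33.05
eef_pos: [0.5924, -0.2865, 0.1936]
tcp_rot: [0.0, -3.141, -0.0]
ft_force: [0.5, 0.2, -4.4]
opening: 0.0254
gripper_force: 89.0
```

>>> jog_arm(
  commands=[
    {"x":0,"y":0,"z":0.5,"wx":0,"wy":0,"wz":0},
    {"x":0,"y":0,"z":0,"wx":0,"wy":0,"wz":0},
  ],
)

```text
time: 33.25
eef_pos: [0.5925, -0.2866, 0.1934]
tcp_rot: [0.0, -3.142, -0.0]
ft_force: [-1.0, 0.6, -2.9]
opening: 0.0256
gripper_force: 89.5
```

>>> jog_arm(
  commands=[
    {"x":0,"y":0,"z":0.4,"wx":0,"wy":0,"wz":0},
    {"x":0,"y":0,"z":0,"wx":0,"wy":0,"wz":0},
  ],
)

```text
time: 33.45
eef_pos: [0.5925, -0.2866, 0.1934]
tcp_rot: [0.0, -3.141, -0.0]
ft_force: [-2.9, 1.0, 0.9]
opening: 0.0252
gripper_force: 89.5
```

>>> jog_arm(
  commands=[
    {"x":0,"y":0,"z":0,"wx":0,"wy":0,"wz":0},
    {"x":0,"y":0,"z":0,"wx":0,"wy":0,"wz":0},
    {"x":0,"y":0,"z":0,"wx":0,"wy":0,"wz":0},
    {"x":0,"y":0,"z":0,"wx":0,"wy":0,"wz":0},
    {"x":0,"y":0,"z":0,"wx":0,"wy":0,"wz":0},
    {"x":0,"y":0,"z":-8,"wx":0,"wy":0,"wz":0},
    {"x":0,"y":0,"z":-20,"wx":0,"wy":0,"wz":0},
    {"x":0,"y":0,"z":-30,"wx":0,"wy":0,"wz":0},
    {"x":0,"y":0,"z":-40,"wx":0,"wy":0,"wz":0},
    {"x":0,"y":0,"z":-40,"wx":0,"wy":0,"wz":0},
    {"x":0,"y":0,"z":-20,"wx":0,"wy":0,"wz":0},
  ],
  hand=0.2,
)

```text
time: 34.55
eef_pos: [0.5931, -0.2869, 0.3566]
tcp_rot: [-0.0, 3.135, -0.006]
ft_force: [0.2, -0.8, 1.1]
opening: 0.0514
gripper_force: 0.0
```

```bash
python3 -c "
from h import *
a=read_camera('side')[120:330,180:400]
cv2.imwrite('pics/t6.png',cv2.resize(a[:,:,::-1],None,fx=2.7,fy=2.7,interpolation=cv2.INTER_CUBIC))"
```

```text
(no output)
```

View pics/t6.png

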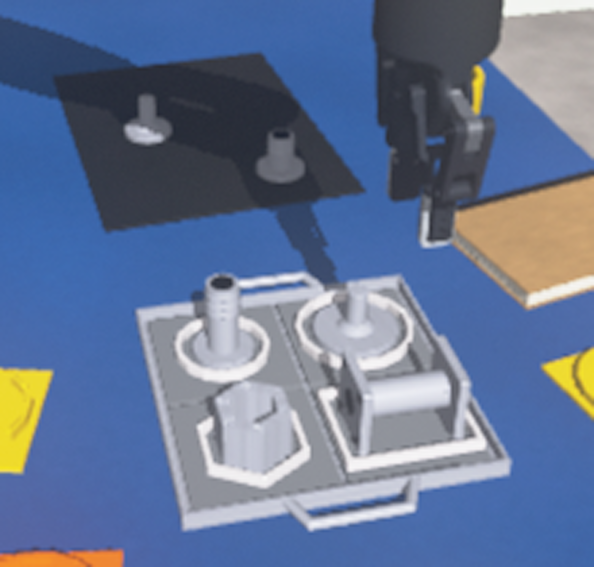

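All four parts sit inside their rims: tail (222,330), cap (355,330), nut (255,430), spool (405,400). The small cap (148,120) and short tail (280,155) stand untouched, and the gripper is clear. Handing in.

>>> jog_arm(
  commands=[
    {"x":0,"y":0,"z":0,"wx":0,"wy":0,"wz":0},
    {"x":0,"y":0,"z":0,"wx":0,"wy":0,"wz":0},
    {"x":0,"y":0,"z":0,"wx":0,"wy":0,"wz":0},
  ],
)

```text
time: 34.9
eef_pos: [0.5919, -0.2863, 0.3483]
tcp_rot: [0.0, -3.138, -0.003]
ft_force: [-0.6, -0.6, -0.0]
opening: 0.0514
gripper_force: 0.0
```

```bash
python3 -c "
from plant import ctrl
print(ctrl.close_job())"
```

```text
the job is handed in; nothing more can be done
None
```

I packed the tall hose tail, large cap, nut and spool into their pockets, upright and inside the rims in the last picture, left the two look-alikes where they stood, and handed in the job at about 35 s; no verdict was shown.

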